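# Seat a bearing block in the corner of a drilling jig and hold it there

### The arm

A 7-joint arm with a two-finger parallel gripper is mounted at the origin on the work surface; the furniture and walls round the work are solid. World frame = base frame: x ahead of the robot, y to its left, z up, the work surface at z = 0. Lengths are in m, angles in rad, forces in N, time in s.
With the tool pointing down it reaches from about 0.425 to 0.95 m from the base axis. Payload 4.7 kg.
Tool frame: the origin (TCP) lies between the finger pads; the fingertips stand 25 mm ahead of it and the grasp point (between the pads) lies 6 mm ahead of it; x points along the fingers, z is the direction in which the jaws open and shut, and the axes are right-handed (so a half turn about x gives the same grasp; the last joint's range is limited). The gripper opens to 85 mm and grips with 20 to 120 N. Pads are 22 mm wide; open, the fingers measure 114 mm over their backs; the gripper's body (76 mm by 85 mm) begins 54 mm behind the grasp point. The pads swing forward as they close: fully open they stand 13 mm farther back than shut.
Start: joints at [1.134, 0.469, -0.049, 1.532, 0.024, 1.141, -0.082], TCP at [0.268, -0.62, 0.256] pointing down, gripper open.
Joint ranges: [-2.59, 2.59], [-0.33, 1.99], [-1.39, 1.29], [0.1, 2.45], [-1.04, 4.18], [0.21, 1.99], [-2.66, 2.66]. Speed limits (rad/s): [2.57, 2.57, 3.14, 3.14, 3.14, 3.14, 3.14].

### API

Orientations are given as a 3x3 rotation matrix whose columns are the frame's x, y, z axes.
In Python, from rig import * gives the robot as it stands. Calls block until the motion is done:
- movep(position, orientation): joint-space move of the TCP to a pose.
- move_l(position, attitude=None, feed=0.15, until_force=None): straight line of the TCP; attitude=None keeps the orientation; feed is the mean speed in m/s. With until_force (N) it stops when the force on the tool has changed by that much, and returns True; else False.
- move_joints(angles): joint-space move.
- command_gripper(opening, newtons=None): finger opening in m; newtons is the grip in N (None keeps the last); returns when the fingers have stopped.
- sleep(seconds).
- inverse_kinematics(position, orientation): joint angles nearest the present ones, or None.
- sense(): the state.
- camera(name): name is "scene" or "top"; returns (picture, depth): 420x560x3 uint8, red, green, blue; 420x560 float32, m along the optical axis (not along the pixel's ray), 0 where there is no reading.
- camera_params(name): a dict with "K" (3x3 intrinsics, pixels), "position" and "rotation" of the camera in the world. Camera axes: x right, y down, z forward; pixel columns grow to the right and rows downward; lengths in m; the calibration is good to about 2 mm. A picture is of the moment at which its call begins. camera_params takes no time and is no camera call.
A pose or a line that the arm cannot do raises Unreachable and nothing moves.
- finish_job(): hands the job in, once; it reports no verdict.
The state is a dict: "time_s": time; "joint_pos": joint angles; "qd": joint speeds; "joint_efforts": joint torques, N m; "position": TCP position; "tcp_rot": TCP orientation; "wrist_force": force on the tool from outside, world axes, zero at the start; "ft_torque": the same for the moment, N m; "finger_gap": finger opening in m.
Only numpy, scipy, OpenCV 4.12 (cv2) and the standard library are available. Lean on these libraries where they do the work, as an engineer would, in place of code of your own. Each camera call takes 0.05 s, during which the arm holds its last target.

### The job

Lift the drilled bearing block up and off its peg on the rack and stand it upright on the base plate of the corner jig, fully into the corner, flat against both fences at once. Finish while still gripping the block and pressing it firmly against the back fence and the side fence: do not let go. Leave the strap on the other peg, the bush and the bolt where they are.

Things in the scene. Friction and masses are not known exactly. Their poses are not given: they have to be found in the camera images.
- bearing_block: upright aluminium slab hanging on either peg, 28 mm thick (its x) x 50 wide (y) x 85 tall (z), 0.2 to 0.42 kg, 24 mm bore along x and two small dark screw holes near its lower edge. Origin: centre of the bore, 24 mm below the top, 61 above the underside. Grip it by its two side faces from above. In the jig its x and z point along the jig's: +x face on the back fence, -y face on the side fence
- block_foot (a point): centre of the block's underside, 61 mm under the bore's centre, axes as the block's; seated, it lies 14 mm in front of the back fence's inner face and 25 mm from the side fence's, on the base plate. While it hangs, the block's +x face looks to the rack's bar
- rack: fixed dark steel peg rack, turned by yaw only: foot plate 85 x 250 x 12 mm, two posts and a cross bar, tops 183 mm above the bench. Origin on the bench under the bar's front face, midway between two 8 mm pegs (y = -65 and +65 mm) that stand out along the rack's -x, 170 mm above the bench. The parts hang at about x = -35 mm, their x along the rack's
- peg_a (a point): end of the peg at the rack's y = +65 mm, at x = -64 mm and z = 170 mm (peg_b: the same at y = -65 mm). The pegs end in an upturned tip whose top is 7 mm above the peg's: a hung part must rise 8 to 15 mm, then slide at least 50 mm along the rack's -x, to come off
- peg_b (a point): end of the other peg, at the rack's y = -65 mm
- strap: bystander on the other peg: narrower, thinner, longer aluminium strap 12 x 34 x 115 mm with the same 24 mm bore and no screw holes; origin at the centre of the bore, 20 mm below its top
- jig: fixed corner jig on the bench, turned by yaw only: dark steel base plate 120 (x) x 110 (y) x 10 mm, origin at the centre of its underside, with two bright steel fences 16 mm thick: a tall narrow back fence near its +x edge and a long low side fence near its -y edge; the other two sides are open
- jig_corner (a point): the inner corner: where the planes of the two fences' inner faces and the top of the base plate meet (10 mm above the bench), axes as the jig's. The back fence's inner face lies at x = 0 here (the free space is at -x), the side fence's inner face at y = 0 (the free space is at +y). The seated block's origin lies at x = -14, y = +25, z = +61 mm from here
- back_fence: bright steel post, 38 mm wide along the jig's y, 16 mm thick, standing 62 mm above the base plate near the jig's +x edge; origin at the centre of its underside, 8 mm behind its inner face. It spans y = 6 to 44 mm from the corner, so a 50 mm wide block stands out past it on both sides
- side_fence: bright steel bar 80 mm long along the jig's x, 16 mm thick, standing 34 mm above the base plate near the jig's -y edge; origin at the centre of its underside, 8 mm from its inner face; it ends 6 mm from the corner. A finger on that side of the block has to stay above it
- bush: bystander: dark flanged bush 42 mm wide, 30 mm high, standing on the bench beside the jig; origin at the centre of its underside
- hex_bolt: bystander: dark hex bolt 25 x 52 x 22 mm lying on the bench beside the jig; origin at the centre of its underside
There are look-alikes about, which are no part of the job. Several things have the shape of the bearing_block; the one meant has the colours described above.

How it is judged:
On the way:
1. the block is off its peg, held in the gripper, clear of the rack (distance of bearing_block from where it was at the start of the episode above 0.06 m and contact force between the fingers and bearing_block above 1 N and contact force between bearing_block and rack below 0.1 N and height (world z) of bearing_block above 0.1 m), for 0.2 s.
At the end, for the whole second after the job is handed in: The gripper still holds the block (over 2 N on it), which presses on the back fence and on the side fence with over 1.5 N each, stands still, upright and square to the jig within 0.06 rad, within 2.5 mm of touching both fences and the base plate; strap, bush and bolt within 20 mm of where they were (contact force between bearing_block and back_fence above 1.5 N and contact force between bearing_block and side_fence above 1.5 N and contact force between the fingers and bearing_block above 2 N and x of bearing_block in the frame of jig_corner between -0.0165 and -0.011 m and y of bearing_block in the frame of jig_corner between 0.022 and 0.0275 m and z of bearing_block in the frame of jig_corner between 0.058 and 0.0635 m and angle between bearing_block's own z axis and vertical below 0.06 rad and angle between the x axis of bearing_block and the x axis of jig_corner, either way round below 0.06 rad and linear speed of bearing_block below 0.01 m/s and distance of each of strap, bush, hex_bolt from where it was at the start of the episode below 0.02 m); the arm keeps its last pose, push and grip.
It fails at once if the strap on the other peg is pulled off or knocked away (distance of strap from where it was at the start of the episode above 0.03 m).
It fails at once if the bush is knocked away (distance of bush from where it was at the start of the episode above 0.03 m).
It fails at once if the bolt is knocked away (distance of hex_bolt from where it was at the start of the episode above 0.03 m).
It also fails if it takes over 70 s, if anything falls off the work surface, if the arm or the gripper's body presses on something with over 40 N, if the wrist force passes 120 N, or if a joint passes its speed limit or range.

## Working session

There is one attempt and no reset: what is moved stays moved. The work goes in short steps, each a Python script; the robot and the scene stay as the last script left them, time stands still between calls to the robot, and variables do not carry over. Pictures are saved under pics/ and viewed, and the job is handed in when it is done.

```bash
ls; mkdir -p pics; python3 - <<'E'
from rig import *
import cv2,numpy as np
for n in("scene","top"):
    im,d=camera(n); cv2.imwrite(f"pics/{n}0.png",im[:,:,::-1]); np.savez(f"{n}0.npz",im=im,d=d)
    p=camera_params(n); print(n,p)
print(sense())
E
```

```text
pics
scene {'K': array([[388.16233742,   0.        , 286.00067572],
       [  0.        , 388.16233742, 206.72057359],
       [  0.        ,   0.        ,   1.        ]]), 'position': array([0.19308498, 0.5206129 , 0.75107844]), 'rotation': array([[-0.76411199, -0.4706727 ,  0.44113499],
       [-0.64500174,  0.56834369, -0.51084069],
       [-0.01027752, -0.67487233, -0.73786294]])}
top {'K': array([[396.4958866 ,   0.        , 279.9299006 ],
       [  0.        , 396.4958866 , 212.62143161],
       [  0.        ,   0.        ,   1.        ]]), 'position': array([0.4136941 , 0.07591986, 1.06341527]), 'rotation': array([[ 0.02200223, -0.98825866,  0.1511976 ],
       [-0.9996475 , -0.01949912,  0.01801815],
       [-0.01485838, -0.15154074, -0.98833933]])}
{'time_s': 0.1, 'joint_pos': array([ 1.13408064,  0.46939624, -0.04860692,  1.53357519,  0.02409637,
        1.14097868, -0.08230602]), 'qd': array([-8.79381836e-05, -2.65480215e-03,  2.11703078e-03, -3.20711348e-03,
       -8.39115948e-05,  2.58658961e-03, -1.83816811e-03]), 'joint_efforts': array([ 5.70487991e-04, -5.11517715e+01, -4.69426811e-02, -2.38392413e+01,
        1.08462421e-02,  4.34221743e-03,  2.00669774e-05]), 'position': array([ 0.26754178, -0.61919693,  0.25534214]), 'tcp_rot': array([[-7.50191992e-04,  9.17976541e-01,  3.96633971e-01],
       [ 1.60545559e-03,  3.96634677e-01, -9.17975139e-01],
       [-9.99998430e-01, -5.18793697e-05, -1.77132273e-03]]), 'wrist_force': array([-0.23811223, -0.31044814, -0.38293124]), 'ft_torque': array([-0.04597313, -0.00041027,  0.00122968]), 'finger_gap': 0.0856367983800701}
```

View pics/scene0.png

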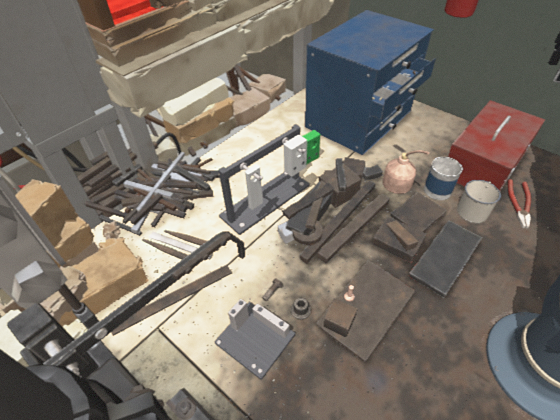

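View pics/top0.png

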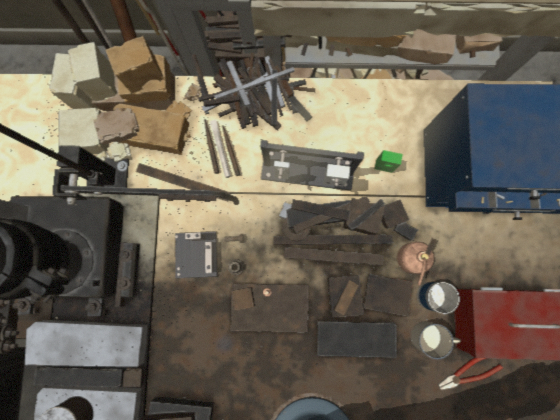

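The rack is at scene (260,180), with a narrow part at (254,187), a wider one at (295,157) and a green look-alike at (312,147). The jig is at (255,337), the bolt at (272,288) and the bush at (300,306). I'll enlarge these.

```bash
python3 - <<'E'
import cv2
s=cv2.imread("pics/scene0.png");t=cv2.imread("pics/top0.png")
def c(i,x0,y0,x1,y1,f,n): cv2.imwrite(n,cv2.resize(i[y0:y1,x0:x1],None,fx=f,fy=f,interpolation=cv2.INTER_CUBIC))
c(s,210,115,340,235,6,"pics/c1.png");c(s,205,270,325,385,5,"pics/c2.png")
c(t,250,130,410,200,5,"pics/c3.png");c(t,165,220,255,290,7,"pics/c4.png")
E
```

```text
(no output)
```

View pics/c1.png

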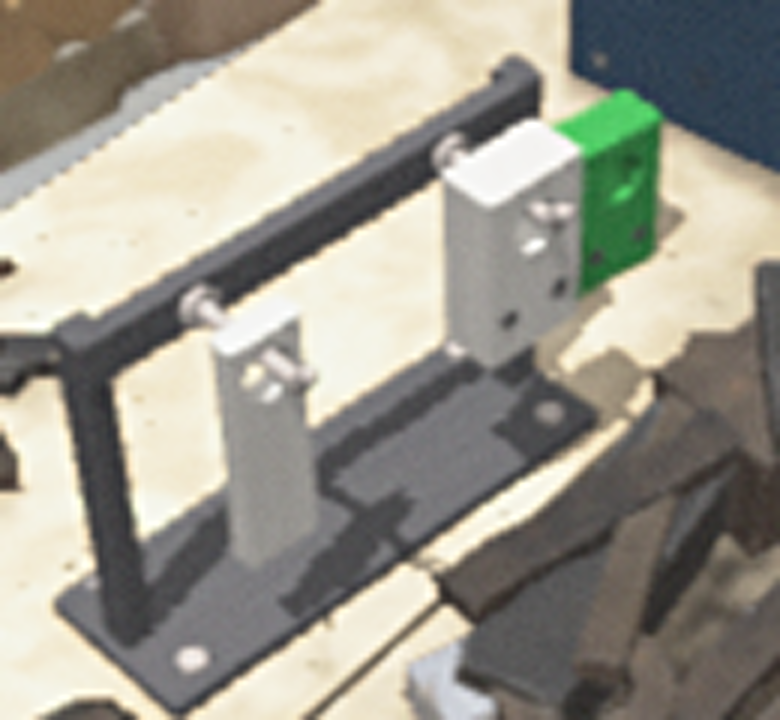

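View pics/c2.png

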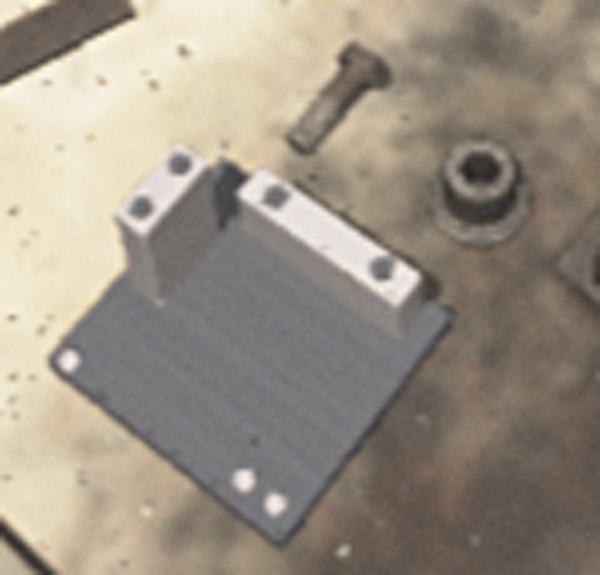

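View pics/c3.png

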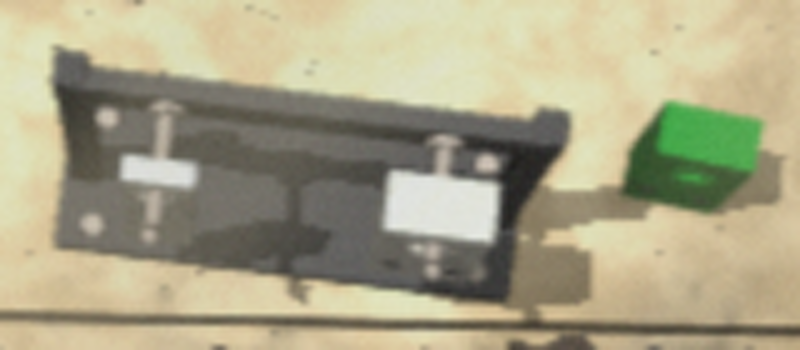

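View pics/c4.png

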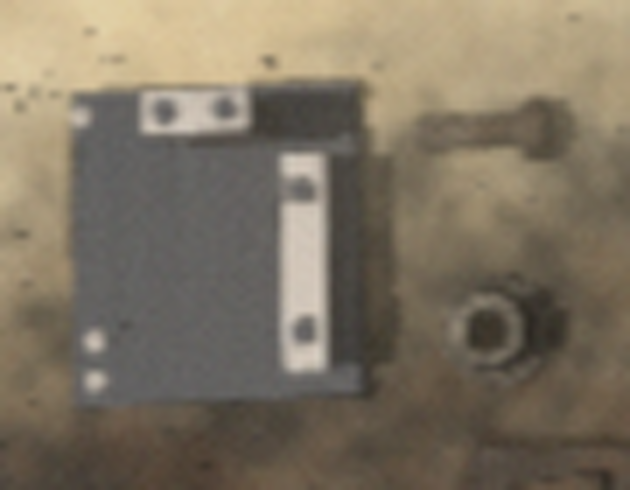

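Candidates with the block's shape are the light aluminium slab on the image-right peg, scene (295,157) / top (339,171), and the green slab, scene (312,147) / top (389,161). The crop shows the aluminium one hanging on the peg with two dark screw holes, so it is the block. The green one is a look-alike, and the narrow part at scene (254,187) without screw holes is the strap. Next I'll measure.

```bash
cat > h.py <<'E'
import numpy as np,cv2
from rig import *
def ray(n,uv,z):
    p=camera_params(n);uv=np.atleast_2d(uv).astype(float)
    d=np.c_[uv,np.ones(len(uv))]@np.linalg.inv(p["K"]).T@p["rotation"].T
    t=(z-p["position"][2])/d[:,2]
    return p["position"]+d*t[:,None]
def cloud(n,d):
    p=camera_params(n);v,u=np.mgrid[:d.shape[0],:d.shape[1]]
    c=np.dstack([u,v,np.ones_like(u)])@np.linalg.inv(p["K"]).T*d[...,None]
    return c@p["rotation"].T+p["position"]
def blob(n,im,d,box,z,dz,thr):
    """largest bright blob in box whose depth height is z+-dz -> pixel rect, world rect at z"""
    P=cloud(n,d);x0,y0,x1,y1=box
    m=np.zeros(d.shape,np.uint8);g=im.min(2)
    m[y0:y1,x0:x1]=((g>thr)&(abs(P[...,2]-z)<dz)&(d>0))[y0:y1,x0:x1]
    c=max(cv2.findContours(m,cv2.RETR_EXTERNAL,cv2.CHAIN_APPROX_NONE)[0],key=cv2.contourArea)
    mm=np.zeros_like(m);cv2.drawContours(mm,[c],-1,1,-1)
    zz=np.median(P[...,2][mm>0])
    v,u=np.nonzero(mm);W=ray(n,np.c_[u,v],z)
    r=cv2.minAreaRect((ray(n,c[:,0],z)[:,:2]*1000).astype(np.float32))
    ctr=W.mean(0)
    k=ray(n,[[u.mean(),v.mean()],[u.mean()+1,v.mean()]],z);px=np.linalg.norm(k[1]-k[0])*1000
    return dict(uv=(u.mean().round(1),v.mean().round(1)),n=len(u),ctr=ctr.round(4),rect=r,px=px,depthz=zz)
E
python3 - <<'E'
from h import *
t=np.load("top0.npz");s=np.load("scene0.npz")
for nm,n,f,box,z in[("block","top",t,(320,155,355,185),.186),("strap","top",t,(270,155,292,172),.182),("back","top",t,(183,230,203,241),.072),("side","top",t,(203,240,214,275),.044),
 ("block","scene",s,(280,133,310,152),.186),("strap","scene",s,(243,163,262,177),.182),("back","scene",s,(227,297,248,316),.072),("side","scene",s,(250,302,292,333),.044)]:
    try: print(nm,n,blob(n,f["im"],f["d"],box,z,.012,150))
    except Exception as e: print(nm,n,e)
Pt=cloud("top",t["d"])
for u,v in [(339,171),(281,164),(193,236),(208,257),(190,265),(235,267),(300,155),(270,150)]: print(u,v,Pt[v,u].round(3),t["im"][v,u])
E
```

```text
block top {'uv': (np.float64(337.5), np.float64(170.8)), 'n': 261, 'ctr': array([ 0.6466, -0.0367,  0.186 ]), 'rect': ((646.5675659179688, -36.69349670410156), (49.242156982421875, 27.872570037841797), 83.71083068847656), 'px': np.float64(2.2659571945788), 'depthz': np.float64(0.18557770386378736)}
strap top {'uv': (np.float64(281.2), np.float64(163.2)), 'n': 87, 'ctr': array([0.6633, 0.0917, 0.182 ]), 'rect': ((662.6832275390625, 90.5574951171875), (28.91228675842285, 31.115680694580078), 42.66457748413086), 'px': np.float64(2.29305603975589), 'depthz': np.float64(0.18208324900699802)}
back top {'uv': (np.float64(191.2), np.float64(235.6)), 'n': 48, 'ctr': array([0.5024, 0.3159, 0.072 ]), 'rect': ((502.7847595214844, 313.8047790527344), (12.61865520477295, 35.325279235839844), 1.185594081878662), 'px': np.float64(2.5246048002904233), 'depthz': np.float64(0.07150608147128978)}
side top {'uv': (np.float64(207.5), np.float64(259.8)), 'n': 126, 'ctr': array([0.4439, 0.2772, 0.044 ]), 'rect': ((442.0601501464844, 277.28448486328125), (58.81153106689453, 12.88786506652832), 2.796189785003
[... 900 characters left out ...]
: np.float64(1.9227393878924275), 'depthz': np.float64(0.07357633843825517)}
side scene {'uv': (np.float64(270.1), np.float64(316.6)), 'n': 308, 'ctr': array([0.4516, 0.2743, 0.044 ]), 'rect': ((451.1378173828125, 274.1720275878906), (79.6198959350586, 17.06060028076172), 3.2946979999542236), 'px': np.float64(1.962713207616398), 'depthz': np.float64(0.04520527333876323)}
339 171 [ 0.647 -0.041  0.182] [224 225 219]
281 164 [0.661 0.092 0.183] [218 221 216]
193 236 [0.502 0.311 0.072] [204 194 181]
208 257 [0.451 0.276 0.045] [210 198 185]
190 265 [0.43 0.33 0.01] [98 97 94]
235 267 [0.428 0.211 0.002] [62 54 43]
300 155 [0.736 0.044 0.01 ] [113 111 102]
270 150 [0.699 0.119 0.167] [84 80 68]
```

```bash
python3 - <<'E'
from h import *
t=np.load("top0.npz");s=np.load("scene0.npz")
P=np.concatenate([cloud(n,f["d"])[f["d"]>0] for n,f in(("top",t),("scene",s))])
# height map, 5cm cells: x rows .15..0.95, y cols +.6..-.8
xs=np.arange(.1,.95,.05);ys=np.arange(.6,-.85,-.05)
print("      "+" ".join(f"{y*100:4.0f}" for y in ys))
for x in xs[::-1]:
    r=[]
    for y in ys:
        m=(P[:,0]>=x)&(P[:,0]<x+.05)&(P[:,1]<=y)&(P[:,1]>y-.05)
        r.append(f"{np.percentile(P[m,2],98)*1000:4.0f}" if m.sum()>3 else "   .")
    print(f"{x:.2f}  "+" ".join(r))
# jig base plate
g=t["im"].astype(int);Pt=cloud("top",t["d"])
m=np.zeros(g.shape[:2],np.uint8);reg=(slice(225,285),slice(168,222))
m[reg]=((abs(Pt[...,2]-.010)<.006)&(g.max(2)-g.min(2)<16)&(g.max(2)>70))[reg]
m[228:274,176:216]|=0
c=max(cv2.findContours(cv2.morphologyEx(m,cv2.MORPH_CLOSE,np.ones((9,9))),cv2.RETR_EXTERNAL,cv2.CHAIN_APPROX_NONE)[0],key=cv2.contourArea)
print(cv2.minAreaRect((ray("top",c[:,0],.01)[:,:2]*1000).astype(np.float32)))
g=s["im"].astype(int);Ps=cloud("scene",s["d"])
for z,nm in((.072,"back"),(.044,"side")): pass
# fence inner faces from scene depth
for nm,box,zl in(("backface",(0.47,.285,.53,.34),(.02,.066)),("sideface",(.40,.26,.49,.30),(.016,.038))):
    q=Ps[(Ps[...,0]>box[0])&(Ps[...,0]<box[2])&(Ps[...,1]>box[1])&(Ps[...,1]<box[3])&(Ps[...,2]>zl[0])&(Ps[...,2]<zl[1])]
    print(nm,len(q),np.median(q,0).round(4))
    i=0 if nm[0]=="b" else 1
    if len(q)>20: 
        vx,vy,x0,y0=cv2.fitLine((q[:,:2]*1000).astype(np.float32),cv2.DIST_HUBER,0,.01,.01).ravel(); print(vx,vy,x0,y0,np.degrees(np.arctan2(vy,vx)))
E
```

```text
60   55   50   45   40   35   30   25   20   15   10    5   -0   -5  -10  -15  -20  -25  -30  -35  -40  -45  -50  -55  -60  -65  -70  -75  -80
0.90   174  217  219  219  216   53   45   60   57   57   53   24    4    5    4    5    4    5    4    5    6    4    .    .    .    .    .    .    .
0.85   172  172  219  219  214   60   58   60   56   59   55   23    4    4    4    4    4    4    5    5    .    .    .    .    .    .    .    .    .
0.80   114  120  111   67   66   15   21   47   41   60   53   21    5    4    4    4    4  271  275  276  276  276  277  277    .    .    .    .    .
0.75   124  121  110   67   66   16   18   17    4    4    4    4    4    4    5    4    3  272  275  276  276  276  277  277  275    .    .    .    .
0.70   112  116   61   65   66    5   19   18    4  185  184  182   16   18    4   88   88  271  275  276  276  276  276  276    .    .    .    .    .
0.65   213  211   10   10   10    9   15   17    5  183  184  184  188  187   10   84   84  271  275  276  276  276  276  277    .    .    .    .    .
0.60   212  492  183  176   11  170  166  102    4 
[... 1187 characters left out ...]
    4    4    4    4    4    4    4   20   20   20   20   33   78   77  116  117  116  117  247  117    5    .    .    .
0.15    49   49   49   48    4    3    3    4    4    4    4    4    4    4    4    4    4    4   14   15   15   14    4    4    4    5    .    .    .
0.10   126   43   43   41    3    3    3    4    4    4    4   11   11    4    4    4    4    4   13    9    4    4    4    3    4    .    .    .    .
((458.2950439453125, 316.7513427734375), (117.74534606933594, 109.04525756835938), 3.5644001960754395)
backface 215 [0.495  0.315  0.0443]
0.019487176 -0.9998101 494.9659 311.26083 -88.88339
sideface 171 [0.4412 0.2803 0.0274]
0.9975854 0.06945007 438.51434 280.22052 3.9824014
```

Jig checks agree: the corner comes out at (0.4966,0.2851) from the back fence and (0.4969,0.2849) from the side fence, yaw about 3.6°. The block's top centre is (0.647,-0.037), the rack's yaw is about -7°, and sizes and heights fit. Now I'll check joint solutions and the bar behind the jig.

```bash
cat >> h.py <<'E'
RY=np.radians(-6.9);JY=np.radians(3.6);CORNER=np.array([.4967,.285])
def R2(a): return np.array([[np.cos(a),-np.sin(a)],[np.sin(a),np.cos(a)]])
def att(yaw,s=-1):
    x=np.array([0,0,-1.]);z=s*np.array([-np.sin(yaw),np.cos(yaw),0]);return np.c_[x,np.cross(z,x),z]
BLK=np.array([.6472,-.037])
E
python3 - <<'E'
from h import *
t=np.load("top0.npz");s=np.load("scene0.npz")
P=np.concatenate([cloud(n,f["d"])[f["d"]>0] for n,f in(("top",t),("scene",s))])
for y in np.arange(.2,.5,.05):
    q=P[(P[:,1]>y)&(P[:,1]<y+.05)&(P[:,2]>.1)&(P[:,0]<.75)&(P[:,0]>.4)]
    if len(q): print(round(y,2),np.percentile(q[:,0],2).round(3),q[:,2].max().round(3))
J=CORNER+R2(JY)@[-.014,.025]
for sg in(-1,1):
  for p,yw in(([*BLK,.40],RY),([*BLK,.168],RY),([*(BLK-.07*R2(RY)[:,0]),.2],RY),([*J,.25],JY),([*J,.077],JY)):
    q=inverse_kinematics(p,att(yw,sg));print(sg,np.round(p,3),None if q is None else np.round(q,2))
st=sense();print(inverse_kinematics(st["position"]+[0,0,.17],st["tcp_rot"]))
E
```

```text
0.2 0.577 0.17
0.25 0.574 0.174
0.3 0.574 0.177
0.35 0.577 0.18
0.4 0.588 0.183
0.45 0.588 0.206
-1 [ 0.647 -0.037  0.4  ] [ 0.24  0.37 -0.36  1.38  0.13  1.42 -1.8 ]
-1 [ 0.647 -0.037  0.168] [ 0.16  0.52 -0.24  1.68  0.14  0.96 -1.82]
-1 [ 0.578 -0.029  0.2  ] [ 0.23  0.39 -0.32  1.82  0.15  0.96 -1.85]
-1 [0.481 0.309 0.25 ] [ 0.16  0.55 -1.13  1.75  0.53  1.19 -2.63]
-1 [0.481 0.309 0.077] [-0.15  0.62 -0.67  1.91  0.53  0.8  -2.62]
1 [ 0.647 -0.037  0.4  ] [ 0.51  0.44 -0.78  1.36  0.31  1.46  1.2 ]
1 [ 0.647 -0.037  0.168] [ 0.5   0.62 -0.75  1.66  0.48  1.05  1.05]
1 [ 0.578 -0.029  0.2  ] [ 0.55  0.48 -0.77  1.8   0.38  1.02  1.09]
1 [0.481 0.309 0.25 ] [ 0.13  0.52 -1.06  1.75  0.49  1.17  0.55]
1 [0.481 0.309 0.077] [ 0.05  0.75 -0.98  1.9   0.78  0.93  0.33]
[ 1.12711718  0.38797959 -0.04022749  1.2777638   0.01520324  1.47791388
 -0.07450882]
```

The bar stands at x≥0.574, about 90 mm behind the seated block. I'll use the z=+y attitude, since it leaves joint 7 the most margin.

```bash
python3 - <<'E'
from h import *
st=sense()
move_l(st["position"]+[0,0,.17],feed=.2)
command_gripper(.075,60)
movep([*BLK,.40],att(RY,1))
move_l([*BLK,.26],feed=.15)
st=sense();print(st["time_s"],st["position"],st["wrist_force"],st["joint_pos"].round(2),st["finger_gap"])
for n in("scene","top"):
    im,d=camera(n); cv2.imwrite(f"pics/{n}1.png",im[:,:,::-1])
    b=(210,80,350,235) if n=="scene" else (240,110,420,220)
    cv2.imwrite(f"pics/{n}1c.png",cv2.resize(im[b[1]:b[3],b[0]:b[2],::-1],None,fx=3.8,fy=3.8,interpolation=cv2.INTER_CUBIC))
E
```

```text
4.9083 [ 0.64783569 -0.03680799  0.26115549] [-0.5265716   0.02071791  0.23760265] [ 0.48  0.52 -0.71  1.57  0.35  1.19  1.15] 0.07514263367284976
```

View pics/scene1c.png

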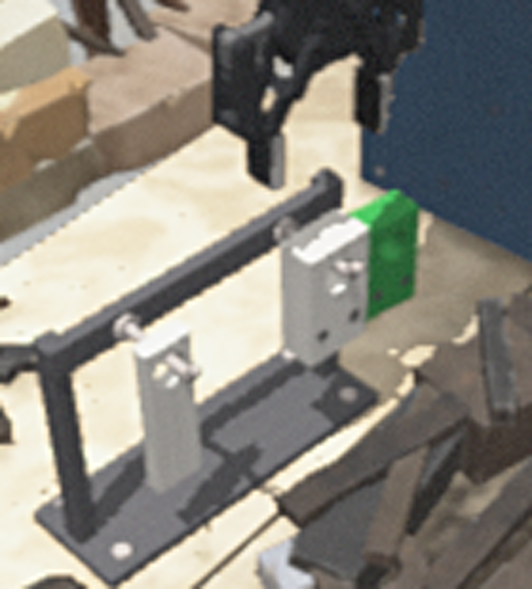

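View pics/top1c.png

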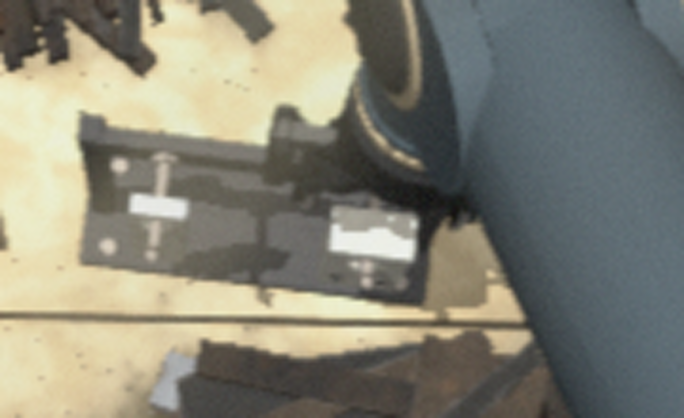

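The gripper stands over the block (scene crop: fingers at (265,160) and (375,105), block at (325,290)) and the way down is clear. I'll descend and grip.

```bash
python3 - <<'E'
from h import *
hit=move_l([*BLK,.169],feed=.08,until_force=6)
st=sense();print(hit,st["time_s"],st["position"],st["wrist_force"])
if not hit:
    command_gripper(.03,70)
    st=sense();print(st["time_s"],st["finger_gap"],st["position"],st["wrist_force"],st["ft_torque"])
im,d=camera("scene");b=(210,80,350,235)
cv2.imwrite("pics/s2.png",cv2.resize(im[b[1]:b[3],b[0]:b[2],::-1],None,fx=3.8,fy=3.8,interpolation=cv2.INTER_CUBIC))
E
```

```text
False 6.2917 [ 0.64761014 -0.03690897  0.1696645 ] [-0.18686661 -0.10639986  0.64050423]
6.6333 0.04928215291780787 [ 0.64751426 -0.03794029  0.16982109] [-1.70493376 -2.5424423   5.36208512] [-0.55883594  0.31454593 -0.01412865]
```

View pics/s2.png

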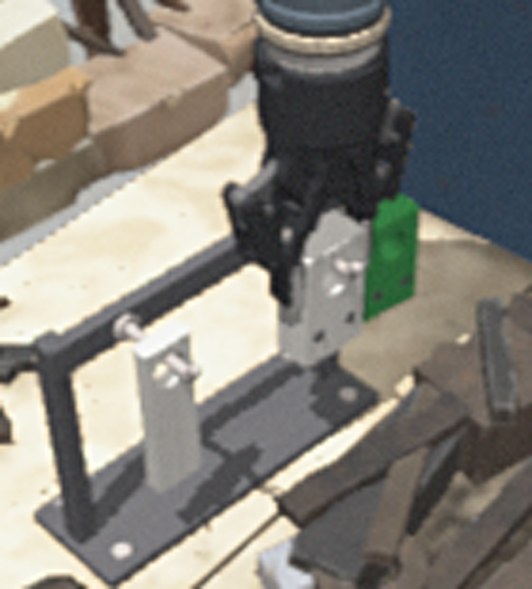

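Gripped with a 49.3 mm gap, and the view shows the fingers on both side faces. Now I'll lift 11.5 mm and look at the forces.

```bash
python3 - <<'E'
from h import *
p=sense()["position"]
for dz in(.004,.008,.0115):
    h=move_l(p+[0,0,dz],feed=.03,until_force=15)
    st=sense();print(h,st["time_s"],st["position"].round(4),st["wrist_force"].round(2),st["ft_torque"].round(2),st["finger_gap"].round(4))
im,d=camera("scene");b=(210,80,350,235)
cv2.imwrite("pics/s3.png",cv2.resize(im[b[1]:b[3],b[0]:b[2],::-1],None,fx=3.8,fy=3.8,interpolation=cv2.INTER_CUBIC))
E
```

```text
Traceback (most recent call last):
AttributeError: 'float' object has no attribute 'round'
```

```bash
python3 - <<'E'
from h import *
p=np.array([.6475,-.0379,.1698])
def rep(h):
    st=sense();print(h,round(st["time_s"],2),st["position"].round(4),st["wrist_force"].round(2),st["ft_torque"].round(2),round(st["finger_gap"],4))
rep(None)
for dz in(.008,.0115):
    rep(move_l(p+[0,0,dz],feed=.03,until_force=15))
im,d=camera("scene");b=(210,80,350,235)
cv2.imwrite("pics/s3.png",cv2.resize(im[b[1]:b[3],b[0]:b[2],::-1],None,fx=3.8,fy=3.8,interpolation=cv2.INTER_CUBIC))
E
```

```text
None 7.0 [ 0.647  -0.0374  0.173 ] [-0.57 -0.42 -4.18] [ 0.    0.02 -0.03] 0.0493
False 7.28 [ 0.6476 -0.0377  0.1779] [ 0.2  -0.37 -4.11] [-0.    0.01 -0.02] 0.049
False 7.55 [ 0.6477 -0.0378  0.1816] [-0.25  0.5  -3.82] [ 0.02  0.03 -0.02] 0.049
```

View pics/s3.png

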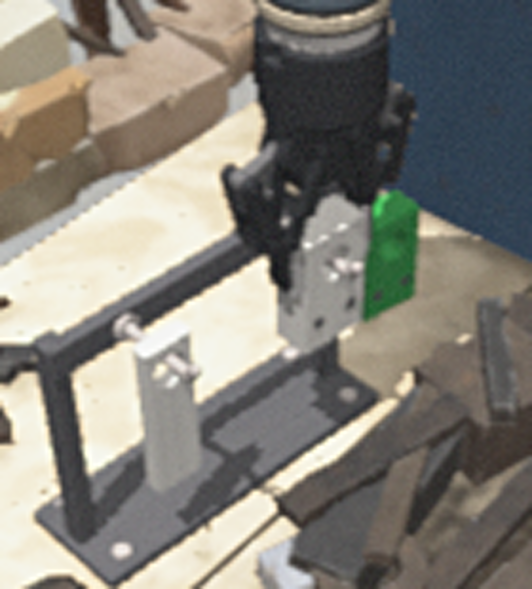

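The block is lifted and hangs free: 4.1 N, about 0.41 kg, within the range given. Next I'll slide it off along the rack's -x.

```bash
python3 - <<'E'
from h import *
def rep(h):
    st=sense();print(h,round(st["time_s"],2),st["position"].round(4),st["wrist_force"].round(2),st["ft_torque"].round(2),round(st["finger_gap"],4))
p=np.array([.6476,-.0378,.1813]);ex=np.r_[R2(RY)[:,0],0]
h=move_l(p-.072*ex,feed=.05,until_force=6);rep(h)
if not h:
    move_l(p-.075*ex+[0,0,.05],feed=.1);rep(0)
    sleep(.2)
    im,d=camera("scene");cv2.imwrite("pics/s4.png",im[:,:,::-1])
E
```

```text
False 9.19 [ 0.5764 -0.0292  0.1813] [ 0.14  0.09 -3.74] [-0.04 -0.01  0.02] 0.0497
0 9.84 [ 0.5728 -0.029   0.2311] [-0.23 -0.22 -4.61] [-0.02  0.01  0.01] 0.0492
```

View pics/s4.png

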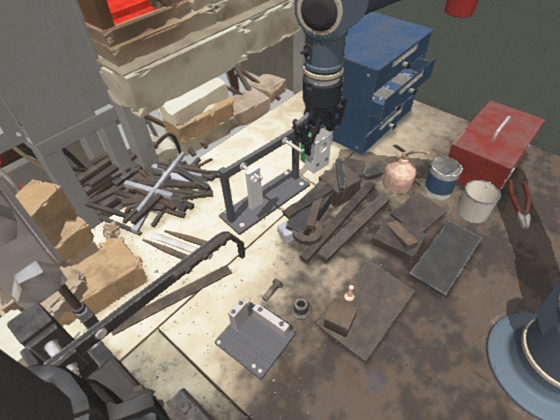

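It's off the peg and held, and the strap is still at (254,187). Carrying it over the open part of the jig.

```bash
python3 - <<'E'
from h import *
def rep(h):
    st=sense();print(h,round(st["time_s"],2),st["position"].round(4),st["wrist_force"].round(2),st["ft_torque"].round(2),round(st["finger_gap"],4),st["joint_pos"].round(2))
A=att(JY,1);T=CORNER+R2(JY)@[-.014-.018,.025+.018]
move_l([*T,.235],A,feed=.2);rep(0)
h=move_l([*T,.100],feed=.1,until_force=6);rep(h)
for n in("scene","top"):
    im,d=camera(n); np.savez(f"{n}5.npz",im=im,d=d)
    b=(180,220,340,390) if n=="scene" else (140,190,280,300)
    cv2.imwrite(f"pics/{n}5.png",cv2.resize(im[b[1]:b[3],b[0]:b[2],::-1],None,fx=3.5,fy=3.5,interpolation=cv2.INTER_CUBIC))
E
```

```text
0 12.1 [0.4627 0.3248 0.2348] [ 0.84 -0.61 -3.34] [ 0.03 -0.   -0.  ] 0.0489 [-0.04  0.44 -0.86  1.79  0.37  1.09  0.61]
False 13.6 [0.4624 0.3263 0.1007] [ 0.19 -0.86 -3.15] [ 0.01 -0.04 -0.07] 0.0493 [-0.13  0.6  -0.75  1.91  0.54  0.85  0.47]
```

View pics/scene5.png

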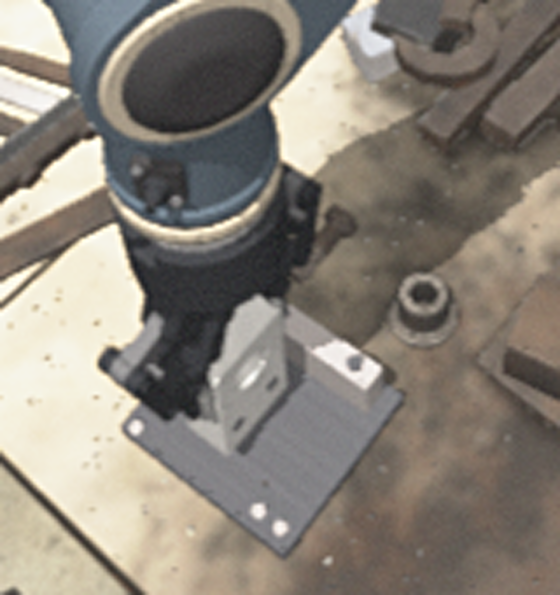

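View pics/top5.png

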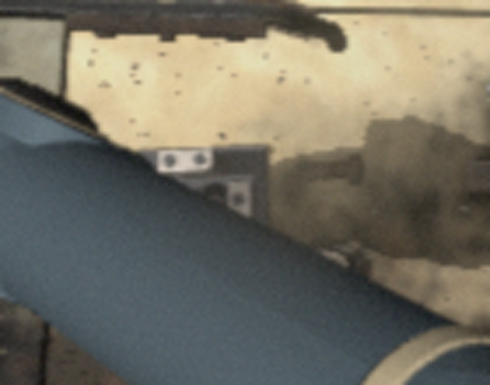

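The block stands over the open area of the jig (scene crop (250,380)), square to the fences. I'll lower it to the plate, then go into the fences.

```bash
cat > st.py <<'E'
from h import *
def rep(h):
    st=sense();p=st["position"];c=R2(JY).T@(p[:2]-CORNER);f=R2(JY).T@st["wrist_force"][:2]
    print(h,round(st["time_s"],2),"jig xy mm",(c*1000).round(1),"z",round(p[2]*1000,1),"F jig",f.round(1),round(st["wrist_force"][2],1),"T",st["ft_torque"].round(2),"gap",round(st["finger_gap"]*1000,1))
    return c,p
def W(x,y,z): return [*(CORNER+R2(JY)@[x,y]),z]
E
python3 - <<'E'
from st import *
rep(0)
h=move_l(W(-.032,.043,.070),feed=.02,until_force=5);c,p=rep(h)
if h:
    z=p[2]+.0008
    move_l(W(-.032,.043,z),feed=.02);rep(1)
    h=move_l(W(-.032,.015,z),feed=.02,until_force=5);c,p=rep(h)   # side fence
    move_l(W(-.032,c[1]+.001,z),feed=.02);rep(1)
    h=move_l(W(0,c[1]+.001,z),feed=.02,until_force=5);rep(h)
E
```

```text
0 13.7 jig xy mm [-31.7  43.2] z 100.6 F jig [-0.7 -0.5] -3.9 T [-0.   -0.01 -0.03] gap 49.5
True 14.7 jig xy mm [-32.  43.] z 79.2 F jig [ 0.1 -0.1] 4.7 T [-0.23  0.13 -0.  ] gap 49.3
1 14.98 jig xy mm [-32.3  42.7] z 79.5 F jig [0.6 0.5] -4.1 T [-0.01 -0.01  0.02] gap 49.1
True 15.94 jig xy mm [-32.3  24.3] z 79.6 F jig [1.  2.3] -2.1 T [ 0.4  -0.14 -0.02] gap 49.4
1 16.21 jig xy mm [-32.3  24.8] z 79.7 F jig [1.1 0.3] -3.9 T [-0.03  0.02  0.02] gap 49.4
True 17.17 jig xy mm [-14.3  25. ] z 79.3 F jig [-0.9  0.3] 2.9 T [-0.13  0.05 -0.07] gap 49.5
```

Contacts came where predicted: plate at TCP z 79.2 mm (79 expected), side at y 24.3 (25) and back at x -14.3 (-14). Now I'll build up the push on both fences in steps.

```bash
python3 - <<'E'
from st import *
x,y,z=-.0143,.0245,.0797
for i in range(8):
    f=R2(JY).T@sense()["wrist_force"][:2]
    if f[0]>-8: x+=.0007
    if f[1]<8: y-=.0007
    move_l(W(x,y,z),feed=.01);sleep(.15);print(round(x*1e3,1),round(y*1e3,1),end=" ");rep(i)
E
```

```text
-13.6 23.8 0 17.67 jig xy mm [-14.   24.5] z 79.6 F jig [-2.   3.9] -4.6 T [ 0.81  0.28 -0.08] gap 49.3
-12.9 23.1 1 18.07 jig xy mm [-13.9  24.4] z 79.6 F jig [-2.8  5.1] -4.6 T [1.15 0.69 0.01] gap 49.2
-12.2 22.4 2 18.47 jig xy mm [-13.9  24.4] z 79.6 F jig [-3.7  7.6] -5.0 T [ 1.41  0.9  -0.04] gap 49.7
-11.5 21.7 3 18.87 jig xy mm [-13.8  24.3] z 79.6 F jig [-5.7  7.2] -3.8 T [ 1.57  1.19 -0.1 ] gap 49.4
-10.8 21.0 4 19.27 jig xy mm [-13.8  24.3] z 79.6 F jig [-6.6  8.6] -4.3 T [ 1.78  1.52 -0.07] gap 49.7
-10.1 21.0 5 19.67 jig xy mm [-13.7  24.3] z 79.6 F jig [-7.1  7.4] -2.7 T [ 1.73  1.74 -0.04] gap 49.1
-9.4 20.3 6 20.07 jig xy mm [-13.7  24.2] z 79.7 F jig [-9.4  9.4] -2.9 T [ 1.91  2.01 -0.  ] gap 49.5
-9.4 20.3 7 20.47 jig xy mm [-13.7  24.2] z 79.6 F jig [-8.7  8.6] -2.8 T [ 1.99  2.03 -0.  ] gap 49.5
```

Both fences show about 9 N with TCP x and y at the seated values. I'll settle it gently on the plate, check the attitude and look.

```bash
python3 - <<'E'
from st import *
move_l(W(-.0094,.0203,.0789),feed=.005);sleep(.3);rep(0)
sleep(.5);rep(1);print(sense()["tcp_rot"].round(3),att(JY,1).round(3),abs(sense()["qd"]).max())
for n in("scene","top"):
    im,d=camera(n); np.savez(f"{n}6.npz",im=im,d=d);cv2.imwrite(f"pics/{n}6f.png",im[:,:,::-1])
    b=(200,270,320,390) if n=="scene" else (140,190,280,300)
    cv2.imwrite(f"pics/{n}6.png",cv2.resize(im[b[1]:b[3],b[0]:b[2],::-1],None,fx=4.9,fy=4.9,interpolation=cv2.INTER_CUBIC))
E
```

```text
0 21.07 jig xy mm [-13.7  24.2] z 79.5 F jig [-10.3   8. ] 2.3 T [ 1.62  2.28 -0.01] gap 49.5
1 21.57 jig xy mm [-13.7  24.3] z 79.5 F jig [-10.2   7.8] 2.5 T [1.64 2.28 0.05] gap 49.6
[[-0.014 -0.998 -0.066]
 [ 0.001 -0.066  0.998]
 [-1.     0.014  0.002]] [[ 0.    -0.998 -0.063]
 [ 0.    -0.063  0.998]
 [-1.    -0.     0.   ]] 0.0018488529312484102
```

View pics/scene6.png

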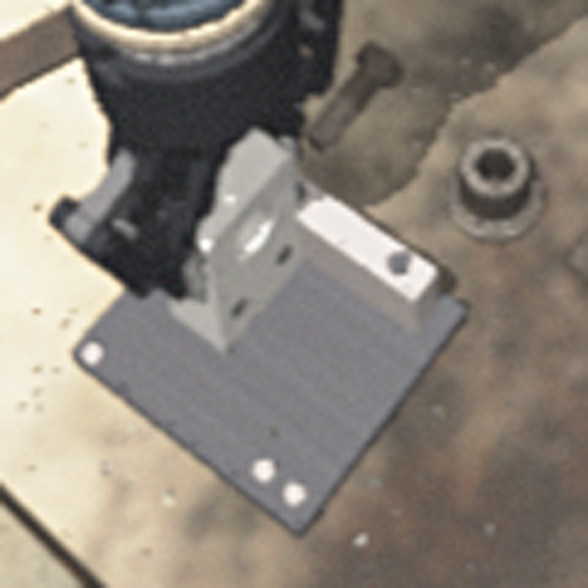

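View pics/scene6f.png

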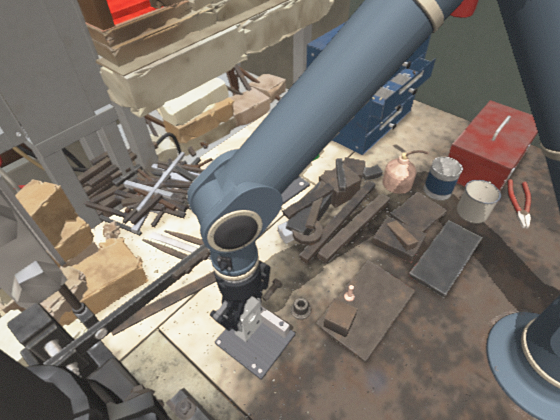

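```bash
python3 - <<'E'
from st import *
w=ray("scene",[[245.9,341.4],[262.2,324.1]],.010);print("jig mm",((w[:,:2]-CORNER)@R2(JY)*1000).round(1))
a,b=[cv2.cvtColor(np.load(f)["im"],cv2.COLOR_RGB2GRAY).astype(int) for f in("scene0.npz","scene6.npz")]
print("bush diff",abs(a-b)[294:322,292:314].mean().round(1),"strap visible?",abs(a-b)[175:210,245:265].mean().round(1))
im=np.load("top6.npz")["im"];cv2.imwrite("pics/top6f.png",im[:,:,::-1])
E
```

```text
jig mm [[-28.3  49. ]
 [-31.4   1.9]]
bush diff 7.9 strap visible? 49.5
```

View pics/top6f.png

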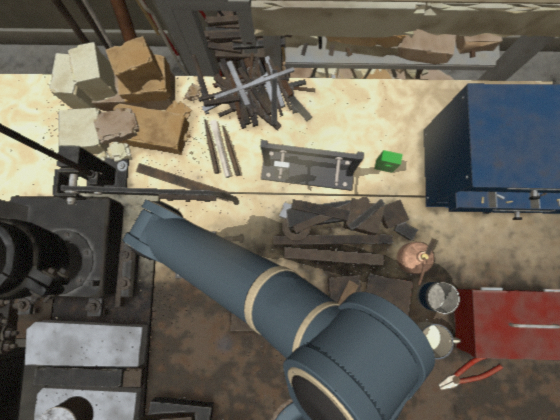

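The top view shows the strap still on its peg at (281,164). In the scene view the bolt (278,290) and bush (300,306) stand where they were. The block's front foot edge comes out at jig (-28,49) and (-31,2) mm against (-28,50) and (-28,0), which is within hand-picked pixel accuracy. Handing in.

```bash
python3 - <<'E'
from st import *
rep(0);print(finish_job());rep(1)
E
```

```text
0 21.68 jig xy mm [-13.7  24.3] z 79.5 F jig [-10.4   7.6] 2.6 T [ 1.68  2.25 -0.01] gap 49.6
the job is handed in; nothing more can be done
None
the job is handed in; nothing more can be done
```

The block is in the corner of the jig, standing on the base plate, still gripped and pressed against both fences. I handed the job in at 21.7 s; the system gave no verdict.

I gripped it by its side faces (closing force set to 70 N), lifted it about 11.5 mm and slid it 72 mm off its peg. I carried it to the jig, lowered it until it touched the plate, and pushed it into the side fence and then the back fence.

Last checks before handing in:
- **Push:** the wrist read about 10 N towards the back fence and about 8 N towards the side fence. These are wrist readings, not contact forces measured at each fence.
- **Weight on the plate:** the upward force of about 2.6 N (about −4 N when it hung free) shows the block resting on it.
- **Position:** the TCP stood at jig x = −13.7 and y = 24.3 mm, against −14 and 25 mm for a seated block. Its height was 0.3 mm above where the block first touched the plate.
- **Attitude:** the tool was tilted about 0.014 rad, and its yaw was within about 0.004 rad of my jig yaw estimate.
- **Bystanders:** strap, bush and bolt looked unmoved in the final pictures.

**Disagreement:** of two hand-picked pixels on the block's front lower edge, the one by the side fence came out 3.4 mm off in jig x. Taken literally, that is about 0.06 rad of yaw, right at the limit. I put it down to pixel picking, because the tool yaw and contact forces showed the block square, but I did not measure it again.

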